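Stand a ball finial in the cork ring

ROBOT

A 6-joint arm with a two-finger parallel gripper is mounted at the origin on the work surface; the furniture and walls round the work are solid. World frame = base frame: x ahead of the robot, y to its left, z up, the work surface at z = 0. Lengths are in m, angles in degrees, forces in N, time in s.
With the tool pointing down it reaches from about 0.275 to 0.85 m from the base axis. Payload 19 kg.
Tool frame: the origin (TCP) lies on the mounting face of the last link; the fingertips stand 173 mm ahead of it and the grasp point (between the pads) lies 155 mm ahead of it; z points along the fingers, y is the line along which they close (so a half turn about z gives the same grasp; the last joint's range is limited). The gripper opens to 85 mm and grips with 20 to 120 N. Pads are 22 mm wide; open, the fingers measure 114 mm over their backs; the gripper's body (76 mm by 85 mm) begins 54 mm behind the grasp point. The pads swing forward as they close: fully open they stand 13 mm farther back than shut.
Start: joints at [-76.948, 8.623, 82.357, -0, 89.026, -7.678], TCP at [0.204, -0.538, 0.405] pointing down, gripper open.
Joint ranges: [-160.23, 160.23], [-39.13, 120.54], [6.94, 153.29], [-79.49, 259.48], [9.18, 160.14], [-161.06, 161.06]. Speed limits (degrees/s): [108.29, 108.29, 127.2, 172.46, 172.46, 172.46].

INTERFACE

Orientations are given as [roll, pitch, yaw] about the fixed x, y, z axes, in that order (R = Rz(yaw) Ry(pitch) Rx(roll)).
In Python, from workcell import r gives the robot as it stands. The module is installed in compiled form; this text tells all that it offers.
- The arm moves only by the tool step_arm, never from a script. Its argument "plan" is one flat list of numbers, 6 for each row, row after row: the shift along the world's x, y, z in mm, then the turn, a rotation vector about the world's x, y, z in degrees. In form: [tx, ty, tz, rx, ry, rz, tx, ty, tz, rx, ry, rz, ...]. A call has exactly 10 rows; each row is the pose to reach, as a shift and turn from the pose commanded when the call began; what a row does not reach only later rows make up. A row lasts 1/10 s, in which the tool goes at most 50 mm and 8.59 degrees, less where a joint would pass 70% of its speed; a pose out of reach is approached as far as the arm can. A call with a gripper value outside its range is refused whole. "gripper" is the opening, from -1 (shut) to 1 (fully open), set as the call begins (left out, the last holds). The fingers move at their own pace and stop on an object; the grip force is fixed at half the most. Time passes only in rows, so rows that repeat a pose let the fingers close, or fill a call up. It gives the time, the measured TCP pose, the force, the opening and the grip force at its end, in the units of the state.
- r.state(): the state, without advancing time (a new reading comes with each control period).
- r.camera(name): name is "side" or "top" or "wrist"; returns a dict with "frame" (400x640x3 uint8, red, green, blue), "K" (3x3 intrinsics, pixels), "distortion" ([k1, k2, p1, p2, k3] as OpenCV has them; the pictures are not rectified), "extrinsics" (4x4, takes a point from world to camera coordinates). Camera axes: x right, y up, looking along -z (the intrinsics and any distortion apply to the point x, -y, -z); pixel columns grow to the right and rows downward; lengths in m; the calibration is good to about 2 mm. A picture is of the moment at which its call begins. There is no depth.
- r.close_job(): hands the job in; it is judged then, once.
The state is a dict: "time_s": time; "joints": joint angles; "joint_velocities": joint speeds; "joint_efforts": joint torques, N m; "tcp_pos": TCP position; "eef_rot": TCP orientation; "wrist_force": force on the tool from outside, world axes, zero at the start; "moment": the same for the moment, N m; "finger_gap": finger opening in m; "finger_force": force on a finger pad.
Only numpy, scipy, OpenCV 4.12 (cv2) and the standard library are available. Lean on these libraries where they do the work, as an engineer would, in place of code of your own. Each camera call takes 0.05 s, during which the arm holds its last target. There are 200 camera calls.

TASK

Take the larger of the two wooden ball finials out of the carton and stand it in the cork ring on the table, ball down in the hole and stem pointing straight up, then let go. Leave the smaller finial where it sits.

Things in the scene. Friction and masses are not known exactly. Their poses are not given: they have to be found in the camera images.
- large_finial: larger pale-wood ball finial, loose, 100 g: 60 mm ball, round stem of 20 mm diameter. Origin at the ball's centre, z along the stem, out of the ball. A 28 mm wide collar ends 33 mm from the centre; bare stem from there to its end at 78 mm. Starts ball down in either hole of the carton, stem leaning about 22 degrees; friction holds it at any lean.
- small_finial: the smaller finial of the same wood, loose: ball of 44 mm diameter, stem of 14 mm diameter whose end is 56 mm from the ball's centre, nearly upright in the carton's other hole. Origin at the ball's centre, z along the stem. To be left alone.
- cork_ring: flat cork ring, loose on the table, 120 g, 84 mm outside diameter, 25 mm high, plain through hole of 40 mm diameter. Origin at the centre of its underside, z up. The large ball seated in it rests on the hole's top edge, its centre about 47 mm above the ring's underside.
- carton_insert: shallow open cardboard carton fixed to the table, 100 x 210 mm, walls 30 mm high, filled with a 22 mm high insert that has two round holes of 36 mm diameter, 110 mm apart along y, in which the two balls sit. Origin at the centre of its underside, y along its length, z up.
Not all that is in view belongs to the job. Several things have the shape of the cork_ring; the one meant has the colours described above.

How it is judged (in metres and radians):
At the end, for the whole second after the job is handed in: The large finial is at rest with its ball seated in the hole of the cork ring (ball centre within 10 mm of the ring's axis and 40 to 53 mm above its underside), its stem up and within 0.2 rad (11 degrees) of vertical; the ring lies flat on the table (horizontal distance between large_finial and cork_ring below 0.01 m and z of large_finial in the frame of cork_ring between 0.04 and 0.053 m and angle between large_finial's own z axis and vertical below 0.2 rad and angle between cork_ring's own z axis and vertical below 0.1 rad and height (world z) of cork_ring below 0.01 m and linear speed of large_finial below 0.02 m/s and angular speed of large_finial below 0.2 rad/s); the robot touches nothing.
It fails at once if the small finial is moved by more than 20 mm (distance of small_finial from where it was at the start of the episode above 0.02 m).
It also fails if it takes over 45 s, if anything falls off the work surface, if the arm or the gripper's body presses on something with over 40 N, if the wrist force passes 120 N, or if a joint passes its speed limit or range.

## Working session

There is one attempt and no reset: what is moved stays moved. The work goes in short steps, Python scripts to look and compute and a tool call to move; the robot and the scene stay as the last step left them, time stands still between calls to the robot, and variables do not carry over. Pictures are saved under pics/ and viewed, at most 10 in all, crops included, and the job is handed in when it is done.

Besides the shell and the picture viewer there is one more tool, called after ">>>" as name(argument=value, ...) on one line, values as JSON. step_arm: Moves the arm, as the interface text tells. Its arguments: {"type":"object","properties":{"plan":{"type":"array","items":{"type":"number"}},"gripper":{"type":"number"}},"required":["plan"]}

```bash
mkdir -p pics; python3 - <<'E'
from workcell import r
import cv2,numpy as np,pickle
d={}
for n in("side","top"):
    c=r.camera(n);d[n]=c;cv2.imwrite(f"pics/{n}0.png",cv2.cvtColor(c["frame"],cv2.COLOR_RGB2BGR))
    print(n,c["K"].tolist(),c["distortion"],np.round(c["extrinsics"],3).tolist())
pickle.dump(d,open("d0.pkl","wb"))
s=r.state();print(s["time_s"],s["tcp_pos"],s["eef_rot"],s["finger_gap"])
E
```

```text
side [[459.76939303053575, 0.0, 312.8122036612795], [0.0, 459.76939303053575, 203.03662654290662], [0.0, 0.0, 1.0]] [-0.091069  0.        0.        0.        0.      ] [[-0.824, -0.566, -0.015, 0.376], [0.359, -0.542, 0.76, -0.205], [-0.439, 0.621, 0.65, -0.703], [0.0, 0.0, 0.0, 1.0]]
top [[498.91948898080125, 0.0, 328.37534502709417], [0.0, 498.91948898080125, 189.68212138114507], [0.0, 0.0, 1.0]] [-0.1481907  0.         0.         0.         0.       ] [[0.011, -1.0, 0.016, -0.039], [0.998, 0.011, 0.059, -0.448], [-0.059, 0.016, 0.998, -0.978], [0.0, 0.0, 0.0, 1.0]]
0.1 [ 0.20349513 -0.53775739  0.40415352] [-1.79938681e+02 -1.00553292e-02  2.07308039e+01] 0.08511896402409105
```

View pics/top0.png

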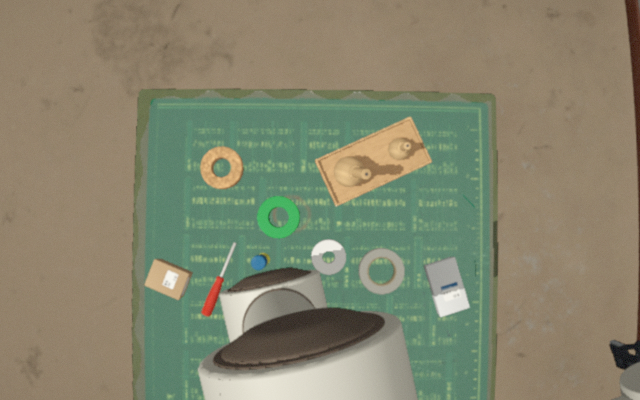

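View pics/side0.png

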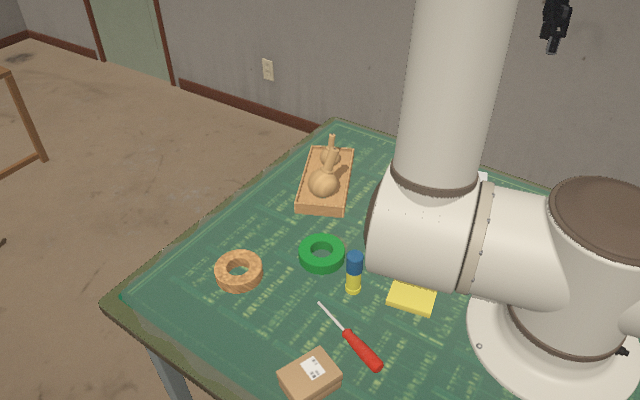

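The top view shows four rings: tan speckled (221,167), green (278,217), white/grey (328,257) and grey (381,271). Only the tan speckled one looks like cork; in the side view it is at (239,271). The finials are in the carton: the large ball near (350,171) and the small one near (402,148). I'll confirm both in one enlarged crop.

```bash
cat > h.py <<'E'
import cv2,numpy as np
def ray(c,uv):
    p=cv2.undistortPoints(np.array([[uv]],float),c["K"],np.array(c["distortion"]))[0,0]
    E=np.array(c["extrinsics"]);R,t=E[:3,:3],E[:3,3]
    d=R.T@np.array([p[0],-p[1],-1.]);return -R.T@t,d/np.linalg.norm(d)
def onz(c,uv,z):
    o,d=ray(c,uv);return o+d*(z-o[2])/d[2]
def tri(c1,a,c2,b):
    o1,d1=ray(c1,a);o2,d2=ray(c2,b)
    s=np.linalg.lstsq(np.c_[d1,-d2],o2-o1,rcond=None)[0]
    p,q=o1+s[0]*d1,o2+s[1]*d2;return (p+q)/2,np.linalg.norm(p-q)
def proj(c,P):
    E=np.array(c["extrinsics"]);q=E[:3,:3]@np.array(P)+E[:3,3]
    return cv2.projectPoints(np.array([[q[0],-q[1],-q[2]]]),np.zeros(3),np.zeros(3),c["K"],np.array(c["distortion"]))[0].ravel()
E
python3 - <<'E'
import pickle,cv2,numpy as np
from h import *
d=pickle.load(open("d0.pkl","rb"))
t=d["top"]["frame"];s=d["side"]["frame"]
a=cv2.resize(t[110:210,195:435],None,fx=3.3,fy=3.3,interpolation=cv2.INTER_CUBIC)
b=cv2.resize(s[130:220,285:365],None,fx=3.0,fy=3.0,interpolation=cv2.INTER_CUBIC)
e=cv2.resize(s[240:300,205:275],None,fx=3,fy=3)
im=np.zeros((a.shape[0]+270,800,3),np.uint8);im[:a.shape[0],:a.shape[1]]=a;y=a.shape[0]
im[y:y+270,:240]=b;im[y:y+180,300:510]=e
cv2.imwrite("pics/crop.png",cv2.cvtColor(im,cv2.COLOR_RGB2BGR))
# cork ring: orange mask
h=cv2.cvtColor(t,cv2.COLOR_RGB2HSV)
m=((h[...,0]<22)&(h[...,1]>70)).astype(np.uint8);m[:,:190]=0;m[:,255:]=0;m[:135]=0;m[200:]=0
c=max(cv2.findContours(m,0,2)[0],key=cv2.contourArea)
el=cv2.fitEllipse(c);P=onz(d["top"],el[0],.02)
print("ring",el,P, np.mean(el[1])/498.9*.93)
E
```

```text
ring ((221.31637573242188, 167.355712890625), (41.38581466674805, 42.60087203979492), 103.95066833496094) [0.49006895 0.17969936 0.02      ] 0.07827983427248443
```

View pics/crop.png

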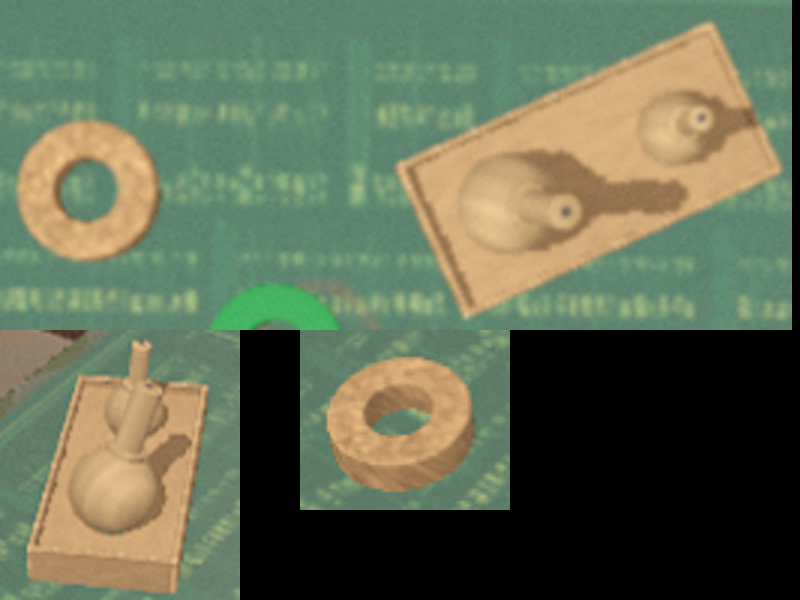

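The crop confirms the rings: only the speckled tan ring is cork, a plain flat ring at top (221,167). The large ball is at top (348.3,171.5) and side (323.7,182.3). Its stem end is at top (366.5,173.9) and side (335.7,148.5). The small finial's stem end is at top (407.5,146) and side (332,133.5).

```bash
python3 - <<'E'
import pickle,cv2,numpy as np
from h import *
d=pickle.load(open("d0.pkl","rb"));T,S=d["top"],d["side"]
b=tri(T,(348.3,171.5),S,(323.7,182.3));e=tri(T,(366.3,173.9),S,(335.7,148.8));f=tri(T,(407.3,145.7),S,(332,134.))
print("ball",b,onz(T,(348.3,171.5),.046),"end",e,"smallend",f)
v=e[0]-b[0];print(np.linalg.norm(v),v/np.linalg.norm(v),np.degrees(np.arccos(v[2]/np.linalg.norm(v))))
B=onz(T,(348.3,171.5),.046)
for z in(.115,.1183,.121):
    w=onz(T,(366.3,173.9),z)-B;print(z,np.linalg.norm(w),np.round(w,4),np.degrees(np.arctan2(w[1],w[0])))
# ring check: side
print("ring side onz .025",onz(S,(205+400/3-300/3,240+(410-330)/3),.025),onz(T,(221.3,167.3),.025),onz(T,(195+87/3.3,110+190/3.3),.025))
E
```

```text
ball (array([ 0.48025275, -0.07218587,  0.04733667]), np.float64(0.004018723055451687)) [ 0.48211052 -0.07123095  0.046     ] end (array([ 0.47018089, -0.1003727 ,  0.11612423]), np.float64(0.0029713780334998975)) smallend (array([ 0.52721234, -0.17855764,  0.08947148]), np.float64(0.0008127088374222986))
0.07501779044628151 [-0.13425965 -0.37573536  0.91694999] 23.515812756077633
0.115 0.0753938960410436 [-0.0105 -0.0285  0.069 ] -110.29990471979346
0.1183 0.07835696700044789 [-0.0108 -0.0282  0.0723] -111.03816577712358
0.121 0.0808024160574303 [-0.0111 -0.0279  0.075 ] -111.64857580305411
ring side onz .025 [0.48692887 0.18034732 0.025     ] [0.48967079 0.17872953 0.025     ] [0.48912409 0.17858804 0.025     ]
```

```bash
cat > g.py <<'E'
import numpy as np
from workcell import r
from scipy.spatial.transform import Rotation as Ro
def go(p,R):
    s=r.state();R0=Ro.from_euler("xyz",s["eef_rot"],degrees=True)
    print("shift",np.round(1000*(np.array(p)-s["tcp_pos"]),1),"rot",np.round((Ro.from_matrix(R)*R0.inv()).as_rotvec(degrees=True),2))
B=np.array([.4812,-.0717,.046])
def frame(lean,az,ydir):
    l,a=np.radians([lean,az]);u=np.array([np.sin(l)*np.cos(a),np.sin(l)*np.sin(a),np.cos(l)])
    y=np.array([np.cos(np.radians(ydir)),np.sin(np.radians(ydir)),0]);y-=u*(y@u);y/=np.linalg.norm(y)
    return u,np.c_[np.cross(y,-u),y,-u]
E
python3 - <<'E'
from g import *
u,R=frame(22.5,-110.5,-20.5)
go(B+u*(.06+.155+.09),R); print(u*90)
E
```

```text
shift [236.8 356.7 -76.4] rot [ 16.38 -16.4   48.11]
[-12.06167064 -32.26040355  83.14915793]
```

>>> step_arm(plan=[237,357,-76,16.4,-16.4,48.1,237,357,-76,16.4,-16.4,48.1,237,357,-76,16.4,-16.4,48.1,237,357,-76,16.4,-16.4,48.1,237,357,-76,16.4,-16.4,48.1,237,357,-76,16.4,-16.4,48.1,237,357,-76,16.4,-16.4,48.1,237,357,-76,16.4,-16.4,48.1,237,357,-76,16.4,-16.4,48.1,237,357,-76,16.4,-16.4,48.1], gripper=0.3)

```text
time_s: 1.1
tcp_pos: [0.4417, -0.1776, 0.3278]
eef_rot: [-180.0, -22.6, 69.7]
wrist_force: [-0.9, 0.4, 0.5]
finger_gap: 0.0559
finger_force: 0.0
```

```bash
python3 - <<'E'
from g import *
from h import *
import cv2,pickle
W=r.camera("wrist");S=r.camera("side")
pickle.dump(dict(wrist=W,side=S),open("d1.pkl","wb"))
u,R=frame(22.5,-110.5,-20.5)
s=r.state();print(s["tcp_pos"],s["eef_rot"])
for t in(0,.033,.078):print(t,"wrist",proj(W,B+t*u),"side",proj(S,B+t*u))
cv2.imwrite("pics/w1.png",cv2.cvtColor(W["frame"],cv2.COLOR_RGB2BGR))
go(B+u*(.06+.155),R)
E
```

```text
[ 0.44061584 -0.18027979  0.3284962 ] [179.99240894 -22.50065595  69.57721151]
0 wrist [317.75176455 187.14635628] side [322.1833187  182.71970273]
0.033 wrist [317.56674271 200.02851972] side [327.29346123 168.33452171]
0.078 wrist [317.22703658 223.68627907] side [334.51286737 148.00961796]
shift [ 11.8  31.5 -83.9] rot [ 0.    0.01 -0.07]
```

View pics/w1.png

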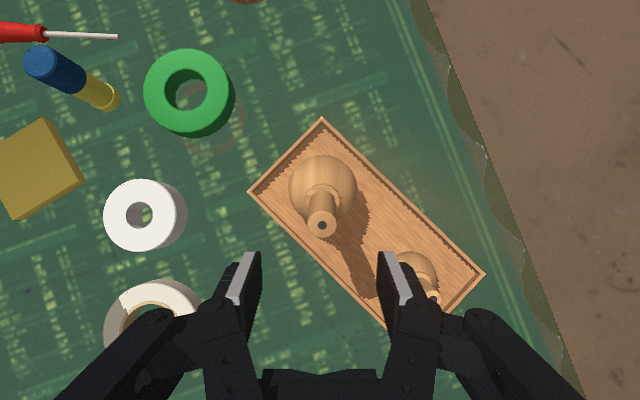

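The wrist view shows the large ball at (323,189) and its stem end at (322,226). That is about 5 px right of the prediction, with the lean agreeing. I'll refine the position with that ray.

```bash
python3 - <<'E'
from g import *
from h import *
import pickle
d=pickle.load(open("d1.pkl","rb"));W=d["wrist"];T=pickle.load(open("d0.pkl","rb"))["top"]
u,R=frame(22.5,-110.5,-20.5)
print(onz(W,(323,189),.046),onz(W,(322,226),.118),B+.078*u, onz(T,(366.3,173.9),.118),tri(W,(322,226),T,(366.3,173.9)))
E
```

```text
[ 0.48491954 -0.07480307  0.046     ] [ 0.47312016 -0.10212902  0.118     ] [ 0.47074655 -0.09965902  0.1180626 ] [ 0.47129368 -0.09945292  0.118     ] (array([ 0.47340203, -0.10247197,  0.09127442]), np.float64(0.0013194078675697123))
```

>>> step_arm(plan=[4,2,-10,0,0,0,5,7,-25,0,0,0,7,13,-40,0,0,0,9,20,-55,0,0,0,11,25,-68,0,0,0,13,29,-78,0,0,0,14,31,-83,0,0,0,14,31,-83,0,0,0,14,31,-83,0,0,0,14,31,-83,0,0,0])

```text
time_s: 2.2
tcp_pos: [0.4546, -0.1501, 0.2462]
eef_rot: [179.9, -22.5, 69.5]
wrist_force: [-0.5, -0.6, 0.2]
finger_gap: 0.0556
finger_force: 0.0
```

>>> step_arm(plan=[0,0,0,0,0,0,0,0,0,0,0,0,0,0,0,0,0,0,0,0,0,0,0,0,0,0,0,0,0,0,0,0,0,0,0,0,0,0,0,0,0,0,0,0,0,0,0,0,0,0,0,0,0,0,0,0,0,0,0,0], gripper=-1)

```text
time_s: 3.2
tcp_pos: [0.4545, -0.1498, 0.2458]
eef_rot: [179.9, -22.5, 69.5]
wrist_force: [-0.8, -1.4, 5.3]
finger_gap: 0.0187
finger_force: 58.4
```

Gripped with a gap of 18.7 mm on the 20 mm stem. Next I lift, then bring the tool upright.

>>> step_arm(plan=[0,0,10,0,0,0,0,0,30,0,0,0,0,0,55,0,0,0,0,0,80,0,0,0,0,0,100,-4,1.5,0,0,0,110,-9,3.4,0,0,0,115,-14,5.2,0,0,0,120,-18,6.7,0,0,0,120,-21.1,7.9,0,0,0,120,-21.1,7.9,0])

```text
time_s: 4.2
tcp_pos: [0.4545, -0.1493, 0.3662]
eef_rot: [179.9, 0.1, 69.5]
wrist_force: [-0.1, 0.4, -1.0]
finger_gap: 0.019
finger_force: 58.5
```

```bash
python3 - <<'E'
from g import *
from h import *
import cv2,pickle
n={k:r.camera(k) for k in("wrist","side","top")};pickle.dump(n,open("d2.pkl","wb"))
s=r.state();print(s["time_s"],s["tcp_pos"],s["eef_rot"],s["finger_gap"],s["finger_force"],s["wrist_force"])
G=s["tcp_pos"]+Ro.from_euler("xyz",s["eef_rot"],degrees=True).apply([0,0,.155])
print(G,[ (proj(n["side"],G-[0,0,k]).round(1)) for k in(0,.06)])
x,y=proj(n["side"],G-[0,0,.06]).astype(int)
a=cv2.resize(n["side"]["frame"][max(0,y-80):y+50,x-70:x+70],None,fx=3,fy=3,interpolation=2)
b=cv2.resize(n["wrist"]["frame"],(600,375))[:, 100:500]
im=np.zeros((390,820,3),np.uint8);im[:a.shape[0],:420]=a;im[:375,420:]=b
print("crop origin",x-70,max(0,y-80));cv2.imwrite("pics/c2.png",cv2.cvtColor(im[:,:800],cv2.COLOR_RGB2BGR))
E
```

```text
4.35 [ 0.4544515  -0.14968615  0.3656807 ] [ 1.79983624e+02 -8.30295671e-02  6.94747952e+01] 0.018047177393284593 58.50865960121155 [-0.56122923 -0.39040216 -1.25840993]
[ 0.45457175 -0.14949133  0.21068087] [array([356.7,  97.1]), array([355.4, 124.8])]
crop origin 285 44
```

View pics/c2.png

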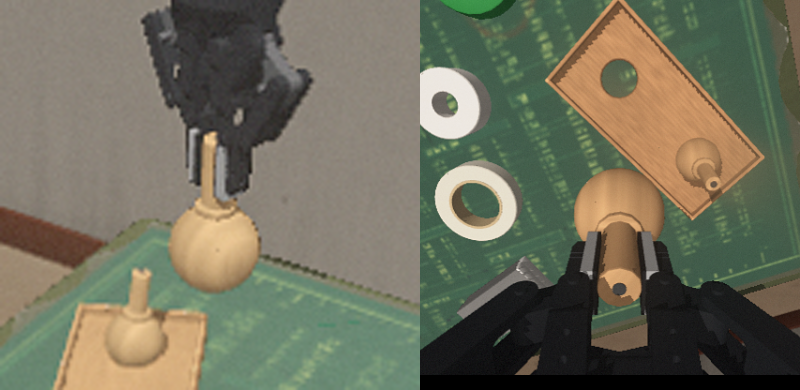

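The side crop shows the finial hanging from the gripper almost plumb: ball at side (356.3,126.7), stem end at (354.3,89). In the wrist view the ball is at (319,226.7) and the stem end at (319.5,308). The small finial is undisturbed. Next I work out the remaining tilt and the ring offset.

```bash
python3 - <<'E'
from g import *
from h import *
import pickle
n=pickle.load(open("d2.pkl","rb"));W,S=n["wrist"],n["side"]
b=tri(W,(319,226.7),S,(356.3,126.7));e=tri(W,(319.5,308),S,(354.3,89.))
v=e[0]-b[0];print(b,e,np.linalg.norm(v),v/np.linalg.norm(v))
G=np.array([.4546,-.1495,.2107])
for k in(-.06,.0,.018):print(k,proj(W,G+[0,0,k]),proj(S,G+[0,0,k]))
# lean tests: about tool y, holding grip point G
for a in(-8,-4,0,4,8):
    R=Ro.from_rotvec(np.radians(a)*np.array([.937,-.35,0]))
    print(a,proj(W,G+R.apply([0,0,-.06])).round(1),proj(W,G+R.apply([0,0,.018])).round(1),proj(S,G+R.apply([0,0,-.06])).round(1),proj(S,G+R.apply([0,0,.018])).round(1))
# ring now: mask in top, outer ellipse + hole
T=n["top"];h=cv2.cvtColor(T["frame"],cv2.COLOR_RGB2HSV)
print("hole ray z=.025",onz(T,(195+87/3.3,110+189/3.3),.025))
E
```

```text
(array([ 0.45462774, -0.15374604,  0.1441657 ]), np.float64(1.6372419563580376e-05)) (array([ 0.45758197, -0.14739578,  0.2289406 ]), np.float64(0.004157216444575645)) 0.08506372533500692 [0.03472966 0.07465298 0.99660463]
-0.06 [316.55489374 225.24478753] [355.36650999 124.76392273]
0.0 [315.86933647 281.83997024] [356.71146834  97.1047221 ]
0.018 [315.54575155 308.58068212] [357.13140142  88.35317061]
-8 [316.6 238. ] [315.5 302.9] [358.7 123.2] [356.1  88.8]
-4 [316.6 231.6] [315.5 305.8] [357. 124.] [356.6  88.6]
0 [316.6 225.2] [315.5 308.6] [355.4 124.8] [357.1  88.4]
4 [316.5 219. ] [315.6 311.2] [353.7 125.4] [357.7  88.2]
8 [316.5 213. ] [315.6 313.6] [352.  125.8] [358.2  88.1]
hole ray z=.025 [0.48972616 0.17860376 0.025     ]
```

>>> step_arm(plan=[2,12,0,0,0,0,5,40,0,0,0,0,8,80,0,1,-0.4,0,12,125,0,2,-0.8,0,17,170,0,2.8,-1.05,0,21,215,0,2.8,-1.05,0,25,260,0,2.8,-1.05,0,28,295,-5,2.8,-1.05,0,30,315,-20,2.8,-1.05,0,30,322,-40,2.8,-1.05,0])

```text
time_s: 5.35
tcp_pos: [0.4842, 0.1747, 0.3257]
eef_rot: [180.0, -3.1, 69.6]
wrist_force: [0.2, 0.4, -1.2]
finger_gap: 0.0182
finger_force: 58.6
```

>>> step_arm(plan=[0,0,-10,0,0,0,0,0,-20,0,0,0,0,0,-26,0,0,0,0,0,-28,0,0,0,0,0,-28,0,0,0,0,0,-28,0,0,0,0,0,-28,0,0,0,0,0,-28,0,0,0,0,0,-28,0,0,0,0,0,-28,0,0,0])

```text
time_s: 6.35
tcp_pos: [0.4845, 0.1722, 0.2977]
eef_rot: [180.0, -3.0, 69.5]
wrist_force: [-0.5, 0.2, -0.3]
finger_gap: 0.0183
finger_force: 58.6
```

```bash
python3 - <<'E'
from g import *
from h import *
import cv2,pickle
n={k:r.camera(k) for k in("wrist","side","top")};pickle.dump(n,open("d3.pkl","wb"))
s=r.state();print(s["time_s"],s["tcp_pos"],s["eef_rot"],s["finger_gap"],s["finger_force"],s["wrist_force"])
a=cv2.resize(n["side"]["frame"][150:320,170:305],None,fx=3,fy=3,interpolation=2)
b=n["wrist"]["frame"][:,140:535]
im=np.zeros((510,800,3),np.uint8);im[:,:405]=a;im[:400,405:]=b
cv2.imwrite("pics/c3.png",cv2.cvtColor(im,cv2.COLOR_RGB2BGR))
E
```

```text
6.5 [0.48449936 0.17223395 0.29765294] [179.96769451  -2.96409939  69.48252185] 0.018506805864262944 58.60134959220886 [ 0.00262256 -0.01516565 -0.93340816]
```

View pics/c3.png

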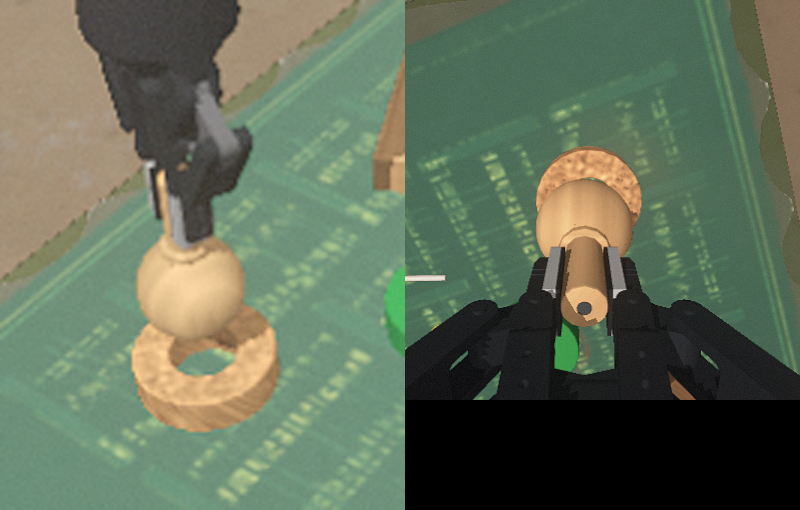

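In side pixels the ball is at about (233.5,245) and the ring hole centre at (238,267). In the wrist view the ball is at (320,229) and the ring's centre at x ≈ 324.5. I'll compute the remaining offset.

```bash
python3 - <<'E'
from g import *
from h import *
import pickle
n=pickle.load(open("d3.pkl","rb"));W,S,T=n["wrist"],n["side"],n["top"]
b,er=tri(W,(320,229),S,(233.5,245));print("ball",b,er)
for z in (.08,.083,.086):print(z,onz(S,(233.5,245),z),onz(W,(320,229),z))
C0=pickle.load(open("d0.pkl","rb"))
# ring: side top-face via full mask of first picture
s=C0["side"]["frame"];h=cv2.cvtColor(s,cv2.COLOR_RGB2HSV)
m=((h[...,0]<25)&(h[...,1]>60)).astype(np.uint8);m[:240]=0;m[300:]=0;m[:,:205]=0;m[:,275:]=0
cs,hi=cv2.findContours(m,cv2.RETR_CCOMP,cv2.CHAIN_APPROX_NONE)
c=max(cs,key=cv2.contourArea);x,y,w,hh=cv2.boundingRect(c);print("bbox",x,y,w,hh)
for P in([.489,.179],[.487,.1805],[.491,.178]):
    q=np.array([proj(S,[P[0]+.042*np.cos(t),P[1]+.042*np.sin(t),z]) for t in np.linspace(0,6.28,90) for z in(0,.025)])
    k=np.array([proj(W,[P[0]+.042*np.cos(t),P[1]+.042*np.sin(t),z]) for t in np.linspace(0,6.28,90) for z in(0,.025)])
    print(P,"side",q.min(0),q.max(0),"wrist",k.min(0),k.max(0))
E
```

```text
ball [0.48928756 0.17877469 0.07680823] 0.0023981994228202564
0.08 [0.48683249 0.18223868 0.08      ] [0.48933321 0.17875472 0.08      ]
0.083 [0.48453757 0.18421814 0.083     ] [0.48974369 0.17989435 0.083     ]
0.086 [0.48224266 0.18619759 0.086     ] [0.49015417 0.18103397 0.086     ]
bbox 214 249 49 45
[0.489, 0.179] side [213.53517592 248.0778815 ] [263.53161208 294.13330803] wrist [265.45853645 144.45926704] [372.82541632 251.39269623]
[0.487, 0.1805] side [213.77595698 249.03179923] [263.87752724 295.24551643] wrist [262.34714257 143.59909743] [369.79275536 250.6099568 ]
[0.491, 0.178] side [213.0945711  247.29483863] [263.00882285 293.21915836] wrist [268.31553434 144.74616111] [375.65768848 251.65286332]
```

Both views agree that the ball needs about (+2.5, −3) mm to sit over the ring's axis. I'll correct that and descend in steps.

>>> step_arm(plan=[2.5,-3,0,0,0,0,2.5,-3,-6,0,0,0,2.5,-3,-12,0,0,0,2.5,-3,-17,0,0,0,2.5,-3,-21,0,0,0,2.5,-3,-24,0,0,0,2.5,-3,-26,0,0,0,2.5,-3,-28,0,0,0,2.5,-3,-28,0,0,0,2.5,-3,-28,0,0,0])

```text
time_s: 7.5
tcp_pos: [0.487, 0.1692, 0.2698]
eef_rot: [180.0, -3.0, 69.5]
wrist_force: [-0.9, 0.7, -0.3]
finger_gap: 0.0185
finger_force: 58.6
```

>>> step_arm(plan=[0,0,-0.5,0,0,0,0,0,-1,0,0,0,0,0,-1.5,0,0,0,0,0,-2,0,0,0,0,0,-2.5,0,0,0,0,0,-3,0,0,0,0,0,-3,0,0,0,0,0,-3,0,0,0,0,0,-3,0,0,0,0,0,-3,0,0,0])

```text
time_s: 8.5
tcp_pos: [0.487, 0.1692, 0.2667]
eef_rot: [180.0, -3.0, 69.5]
wrist_force: [-0.9, -0.6, -1.6]
finger_gap: 0.0184
finger_force: 58.6
```

>>> step_arm(plan=[0,0,-0.5,0,0,0,0,0,-1,0,0,0,0,0,-1.5,0,0,0,0,0,-2,0,0,0,0,0,-2,0,0,0,0,0,-2,0,0,0,0,0,-2,0,0,0,0,0,-2,0,0,0,0,0,-2,0,0,0,0,0,-2,0,0,0])

```text
time_s: 9.5
tcp_pos: [0.487, 0.1692, 0.2647]
eef_rot: [180.0, -3.0, 69.5]
wrist_force: [0.2, -0.0, -0.0]
finger_gap: 0.0187
finger_force: 58.6
```

>>> step_arm(plan=[0,0,-0.5,0,0,0,0,0,-1,0,0,0,0,0,-1.5,0,0,0,0,0,-1.5,0,0,0,0,0,-1.5,0,0,0,0,0,-1.5,0,0,0,0,0,-1.5,0,0,0,0,0,-1.5,0,0,0,0,0,-1.5,0,0,0,0,0,-1.5,0,0,0])

```text
time_s: 10.5
tcp_pos: [0.4871, 0.1692, 0.2633]
eef_rot: [179.9, -3.0, 69.5]
wrist_force: [1.9, -0.0, 3.4]
finger_gap: 0.0188
finger_force: 58.9
```

>>> step_arm(plan=[0,0,-0.3,0,0,0,0,0,-0.6,0,0,0,0,0,-0.8,0,0,0,0,0,-0.8,0,0,0,0,0,-0.8,0,0,0,0,0,-0.8,0,0,0,0,0,-0.8,0,0,0,0,0,-0.8,0,0,0,0,0,-0.8,0,0,0,0,0,-0.8,0,0,0])

```text
time_s: 11.5
tcp_pos: [0.4871, 0.1692, 0.263]
eef_rot: [179.9, -3.0, 69.5]
wrist_force: [-1.3, -1.1, 11.4]
finger_gap: 0.0183
finger_force: 60.0
```

```bash
python3 - <<'E'
from g import *
from h import *
import cv2,pickle
n={k:r.camera(k) for k in("wrist","side")}
s=r.state();print(s["time_s"],s["tcp_pos"],s["wrist_force"],s["moment"])
a=cv2.resize(n["side"]["frame"][150:320,170:305],None,fx=3,fy=3,interpolation=2)
b=n["wrist"]["frame"][:,140:535]
im=np.zeros((510,800,3),np.uint8);im[:,:405]=a;im[:400,405:]=b
cv2.imwrite("pics/c4.png",cv2.cvtColor(im,cv2.COLOR_RGB2BGR))
E
```

```text
11.6 [0.48713196 0.16926145 0.26298654] [-1.06365501  0.35203554 11.2820532 ] [-0.06622346  0.23847708  0.02338222]
```

View pics/c4.png

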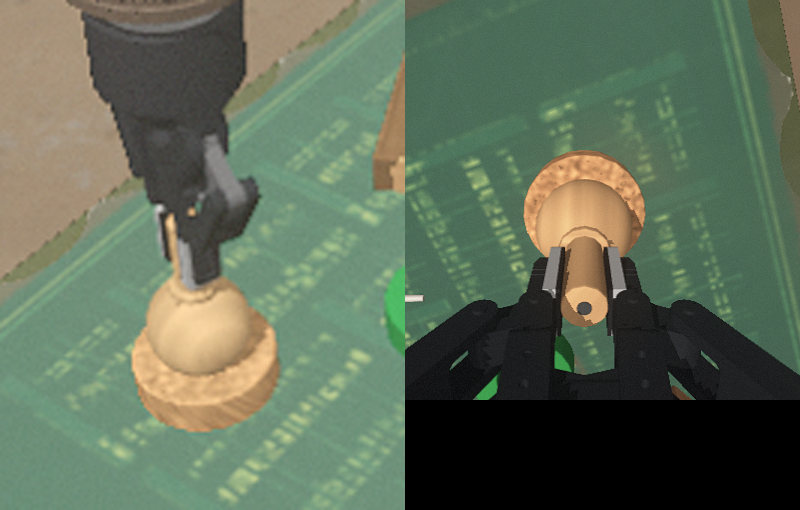

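The ball is seated in the cork ring: ball centre at side (237,258), symmetric on the ring in the wrist view. I'll check the stem's lean against the projected vertical.

```bash
python3 - <<'E'
from g import *
from h import *
W,S=r.camera("wrist"),r.camera("side")
B=np.array([.489,.179,.047])
for l,az in((0,0),(5,70),(5,-110),(5,160),(5,-20)):
    u,_=frame(l,az,-20)
    print(l,az,*[proj(S,B+t*u).round(1) for t in(0,.033,.078)],"W",*[proj(W,B+t*u).round(1) for t in(0,.078)])
E
```

```text
0 0 [236.3 257. ] [233.8 243.3] [230.2 223.3] W [313.4 227.2] [310.7 301.7]
5 70 [236.3 257. ] [232.3 244.1] [226.4 225.2] W [313.4 227.2] [310.4 285.8]
5 -110 [236.3 257. ] [235.4 242.6] [234.  221.7] W [313.4 227.2] [311.  316.2]
5 160 [236.3 257. ] [234.7 244.4] [232.2 225.8] W [313.4 227.2] [293.2 301.4]
5 -20 [236.3 257. ] [233.  242.3] [228.2 221.1] W [313.4 227.2] [328.2 301.1]
```

The stem is within about 2–3° of vertical. I'll ease the pressure, open and retreat.

>>> step_arm(plan=[0,0,0.4,0,0,0,0,0,0.7,0,0,0,0,0,0.7,0,0,0,0,0,0.7,0,0,0,0,0,0.7,0,0,0,0,0,0.7,0,0,0,0,0,0.7,0,0,0,0,0,0.7,0,0,0,0,0,0.7,0,0,0,0,0,0.7,0,0,0])

```text
time_s: 12.7
tcp_pos: [0.4871, 0.1692, 0.2631]
eef_rot: [180.0, -3.0, 69.5]
wrist_force: [1.6, -1.0, 4.7]
finger_gap: 0.0184
finger_force: 59.2
```

>>> step_arm(plan=[0,0,0,0,0,0,0,0,0,0,0,0,0,0,0,0,0,0,0,0,0,0,0,0,0,0,0,0,0,0,0,0,0,0,0,0,0,0,0,0,0,0,0,0,0,0,0,0,0,0,0,0,0,0,0,0,0,0,0,0], gripper=0.3)

```text
time_s: 13.7
tcp_pos: [0.487, 0.1693, 0.2631]
eef_rot: [180.0, -3.0, 69.5]
wrist_force: [0.0, -0.0, 1.2]
finger_gap: 0.0559
finger_force: 0.0
```

>>> step_arm(plan=[0,0,5,0,0,0,0,-1,15,0,0,0,-1,-2,30,0,0,0,-1,-3,50,0,0,0,-1,-4,70,0,0,0,-2,-5,90,0,0,0,-2,-6,110,0,0,0,-2,-7,130,0,0,0,-2,-7,140,0,0,0,-2,-7,140,0,0,0])

```text
time_s: 14.7
tcp_pos: [0.485, 0.1622, 0.4046]
eef_rot: [179.8, -3.0, 69.5]
wrist_force: [0.2, 0.4, 0.2]
finger_gap: 0.0556
finger_force: 0.0
```

```bash
python3 - <<'E'
from g import *
from h import *
import cv2,pickle
n={k:r.camera(k) for k in("wrist","side")};pickle.dump(n,open("d5.pkl","wb"))
s=r.state();print(s["time_s"],s["tcp_pos"],s["wrist_force"])
for t in(0,.078):print([proj(n[k],[.489,.179,.047+t]).round(1) for k in n])
a=cv2.resize(n["side"]["frame"][150:320,170:305],None,fx=3,fy=3,interpolation=2)
b=n["wrist"]["frame"][:,140:535]
im=np.zeros((510,800,3),np.uint8);im[:,:405]=a;im[:400,405:]=b
cv2.imwrite("pics/c5.png",cv2.cvtColor(im,cv2.COLOR_RGB2BGR))
E
```

```text
14.8 [0.4849113  0.16222051 0.40253015] [-0.22012186 -0.34230346 -0.24059987]
[array([314.3, 169.5]), array([236.3, 257. ])]
[array([313.4, 189.2]), array([230.2, 223.3])]
```

View pics/c5.png

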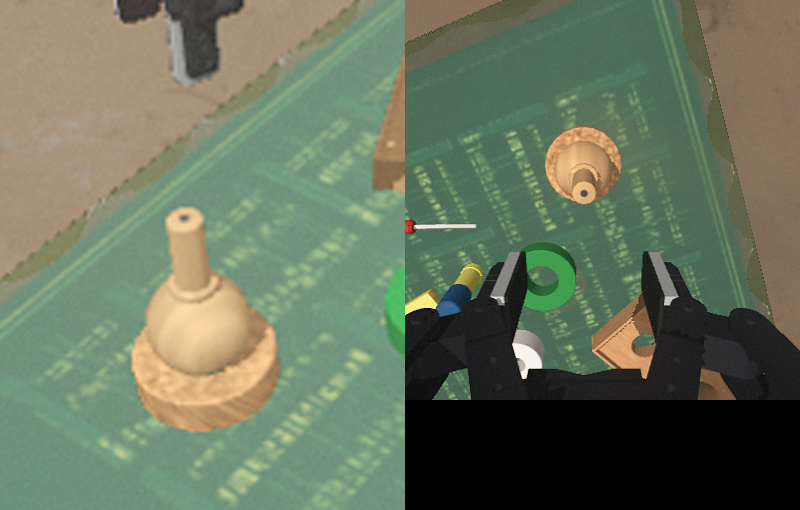

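The finial stands free: in the side view the ball is at (236,258) and the stem end at (231,222), close to vertical. There is a greenish sliver near side (240,273) at the hole's edge, so I'll enlarge it to check the seating.

```bash
python3 - <<'E'
from g import *
from h import *
import cv2,pickle
n=pickle.load(open("d5.pkl","rb"));f=n["side"]["frame"];w=n["wrist"]["frame"]
# predicted outlines: hole edge
S=n["side"]
for P in([.489,.179],[.488,.180]):
    q=np.array([proj(S,[P[0]+.02*np.cos(t),P[1]+.02*np.sin(t),.025]) for t in np.linspace(0,6.28,60)]);print("hole",q.min(0),q.max(0))
    o=ray(S,(236,258))[0];d=np.array([*P,.047])-o;d/=np.linalg.norm(d)
    a=np.cross(d,[0,0,1]);a/=np.linalg.norm(a);b=np.cross(a,d)
    k=np.array([proj(S,np.array([*P,.047])+.03*(a*np.cos(t)+b*np.sin(t))) for t in np.linspace(0,6.28,60)]);print("ball",k.min(0),k.max(0))
a=cv2.resize(f[215:300,205:270],None,fx=6,fy=6,interpolation=0)
b=cv2.resize(w[115:215,270:370],None,fx=4,fy=4,interpolation=0)
im=np.zeros((510,800,3),np.uint8);im[:,:390]=a;im[:400,395:795]=b
cv2.imwrite("pics/c6.png",cv2.cvtColor(im,cv2.COLOR_RGB2BGR))
print(f[270:277,236:244].tolist())
E
```

```text
hole [226.33730613 257.12803263] [249.53906266 274.53561107]
ball [218.39986928 239.2459935 ] [254.12128063 274.80840675]
hole [226.37347462 257.71120216] [249.60555555 275.1636484 ]
ball [218.42577537 239.82628733] [254.19477682 275.44006798]
[[[201, 169, 121], [199, 165, 120], [197, 167, 120], [196, 163, 118], [191, 157, 115], [185, 152, 108], [177, 147, 106], [173, 142, 101]], [[198, 165, 118], [193, 161, 118], [191, 160, 115], [190, 158, 114], [184, 153, 111], [181, 146, 106], [172, 142, 104], [163, 132, 95]], [[192, 159, 115], [186, 153, 110], [184, 152, 110], [183, 152, 109], [177, 144, 105], [175, 144, 104], [161, 132, 92], [154, 126, 90]], [[184, 153, 110], [183, 150, 111], [179, 149, 109], [172, 142, 103], [165, 134, 97], [157, 125, 92], [135, 117, 85], [108, 111, 83]], [[165, 135, 98], [162, 132, 95], [154, 128, 89], [138, 120, 86], [109, 122, 97], [122, 140, 113], [177, 150, 104], [210, 167, 118]], [[200, 158, 111], [205, 168, 118], [199, 169, 121], [203, 160, 111], [231, 187, 138], [205, 166, 122], [203, 163, 113], [216, 173, 121]], [[229, 185, 133], [239, 196, 142], [239, 196, 142], [234, 190, 135], [224, 179, 127], [207, 162, 113], [208, 164, 116], [218, 176, 126]]]
```

View pics/c6.png

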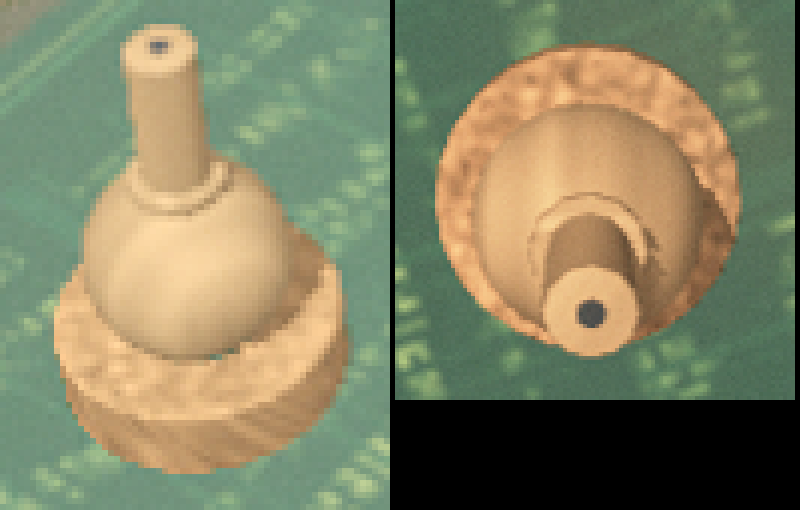

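The enlarged view shows the ball outline where a seated ball should be (side rows 239–275, columns 218–254). The sliver is only about 1 px, and the lean is about 3°. I'll hand it in.

```bash
python3 -c "
from workcell import r
print(r.close_job())"
```

```text
the job is handed in; nothing more can be done
None
```

I stood the large finial in the cork ring, ball down and stem about 3° off vertical, let go and handed the job in at about 15 s; the small finial was left alone, and no verdict came back.

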